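# Open the over-centre hood of a bearing feeder and top up its spring magazine

### The arm

A 6-joint arm with a two-finger parallel gripper is mounted at the origin on a cart in front of the work surface, level with it; the furniture and walls round the work are solid. World frame = base frame: x ahead of the robot, y to its left, z up, the work surface at z = 0. Lengths are in mm, angles in rad, forces in N, time in s.
With the tool pointing down it reaches from about 425 to 950 mm from the base axis. Payload 3.5 kg.
Tool frame: the origin (TCP) lies between the finger pads; the fingertips stand tips_ahead ahead of it and the grasp point (between the pads) is the TCP (tips_ahead is the distance from the TCP to the fingertips, in mm); z points along the fingers, y is the line along which they close (so a half turn about z gives the same grasp; the last joint's range is limited). The gripper opens to 85 mm and grips with 20 to 120 N. Pads are 22 mm wide; open, the fingers measure 114 mm over their backs; the gripper's body (76 mm by 85 mm) begins 54 mm behind the grasp point. The pads swing forward as they close: fully open they stand 13 mm farther back than shut.
Start: joints at [1.031, 0.286, 1.577, -0, 1.279, -0.15], TCP at [256.465, 624.365, 250.325] pointing down, gripper open.
Joint ranges: [-2.77, 2.77], [-0.9, 2.22], [0.21, 2.48], [-1.53, 4.67], [0.24, 2.81], [-2.84, 2.84]. Speed limits (rad/s): [2.79, 2.79, 3.14, 3.14, 3.14, 3.14].

### API

Orientations are given as a unit quaternion [x, y, z, w].
In Python, from workcell import read_state, read_camera, camera_params, sign_off, tips_ahead gives the robot as it stands.
- The arm moves only by the shell command python3 -m handwheel 'ROWS' [FORCE]. ROWS is JSON, a list that holds one entry, the list of rows, each a list of 5 numbers: the shift along the tool's x, y, z in m, then the turn about the tool's z in degrees, then the gripper's target within -1 to 1 (fully open at 1, half-way at 0, shut at -1). In form: [[[dx, dy, dz, twist, claw], ...]]. A call has exactly 8 rows; each row shifts and turns the commanded pose from where the row before left it, along the tool's axes as they then stand; what a row does not reach is not made up. A row lasts 1/10 s, in which the tool goes at most 50 mm and 8.59 degrees, less where a joint would pass 70% of its speed; a pose out of reach is approached as far as the arm can. A call is refused whole if a number of a shift passes 0.05 or a number of a turn 8.59, either way. A call with a gripper value outside its range is refused whole. The fingers move at their own pace and stop on an object; FORCE is the grip in N (left out, the last holds). Time passes only in rows, so rows that do not move let the fingers close, or fill a call up. It gives the time, the measured TCP pose, the force, the opening and the grip force at its end, in the units of the state.
- read_state(): the state, without advancing time (a new reading comes with each control period).
- read_camera(name): name is "scene" or "top" or "wrist"; returns the picture (384x512x3 uint8, red, green, blue); there is no depth.
- camera_params(name): a dict with "fovy" (degrees; the focal length in pixels is half the picture's height over the tangent of half this angle, whatever the lens; pixels are square), "cx", "cy" (the principal point, pixels), "position" and "rotation" of the camera in the world. Camera axes: x right, y up, looking along -z (the intrinsics and any distortion apply to the point x, -y, -z); pixel columns grow to the right and rows downward; lengths in mm; the calibration is good to about 2 mm. The wrist camera is an equidistant fisheye: a pixel r from the principal point sees the ray r / f radians off the axis. A picture is of the moment at which its call begins: read the wrist's pose just before it. camera_params takes no time and is no camera call; for the wrist camera it gives the pose at the moment of the call.
- sign_off(): hands the job in; it is judged then, once.
The state is a dict: "time": time; "q": joint angles; "joint_vel": joint speeds; "joint_torque": joint torques, N m; "ee_pos": TCP position; "eef_rot": TCP orientation; "force": force on the tool from outside, world axes, zero at the start; "ft_torque": the same for the moment, N m; "opening": finger opening in mm; "finger_force": force on a finger pad.
Only numpy, scipy, OpenCV 4.12 (cv2) and the standard library are available. Lean on these libraries where they do the work, as an engineer would, in place of code of your own. Each camera call takes 0.05 s, during which the arm holds its last target. There are 200 camera calls.

### The job

The bearing feeder on the bench has room for one more bearing. Lift its hood by the bow handle and swing it back until its spring takes over and it stands fully open by itself, without letting it fall shut on the way; then put the loose 62 mm sealed bearing (not the smaller open one) into the leaning magazine and press it down on top of the bearing already in there until both spring bolts snap over it. Leave the bearing held under the bolts, the hood standing open and nothing touched.

Things in the scene. Friction and masses are not known exactly. Their poses are not given: they have to be found in the camera images.
- feeder: Bench bearing feeder, grey sheet steel, 215 x 190 mm base, 149 mm high closed, hood hinged at its rear. Fixed to the bench. Origin under the base centre; x to its rear (hinge), y to its left, z up. Its front (-x) faces the robot more or less. Spring struts on both sides.
- hood (a joint): Hood angle in rad: 0 shut, 1.78 fully open against its stop. The hood weighs about 0.75 kg; weight and struts pull it shut below about 1.1 rad (some 7 N upward at the handle to start it) and open above that, where it runs to its stop by itself and stays.
- hood_handle (a point): Middle of the bow handle's bar on the hood's front: round steel bar 12 mm thick, straight for 100 mm along the feeder's y, 42 mm in front of the front sheet, 75 mm above the bench when shut. 72 mm above it the hood's top juts out as a brow to 30 mm behind the bar, so reach it leaning back from the hood (20 to 35 degrees). Moves with the hood; the bar can turn in the grip.
- hood_hinge (a point): Middle of the hood's hinge line, fixed, 60 mm above the bench; the line runs along the feeder's y. Bar to hinge: 218 mm.
- magazine_home (a point): Where the centre of the top bearing lies when home under the bolts, on the magazine's axis (free play 1.4 mm). z is that axis, pointing out of the mouth, leaning 30 degrees from vertical to the feeder's front; y is the feeder's y, x to the rear. A bearing set in from the mouth stops on the bolts with its centre about 23 mm up along z.
- magazine_mouth (a point): Centre of the mouth, 44 mm up the axis from magazine_home, same axes. Four guide posts (64 mm bore, the top 13 mm flared) stand around it; between them, at +y and -y, are finger gaps 33 mm wide that go down to 40 mm below here. With the hood open nothing else stands within 100 mm beside or above the mouth.
- follower (a joint): Travel of the sprung plate under the stack, in m: 0 with one bearing, 0.017 with two, end stop 0.022. Pushes up with about 6 N at 0 and 8 N at 0.017.
- bolt_front (a joint): Outward travel in m of the front spring bolt (its twin is at the rear): 0 when out over the bearing. Flat below (8.5 mm above magazine_home along the axis), sloped above: about 12 N on a bearing drives it past both, and they snap over it once its centre is down at magazine_home or just below.
- bearing_center (a point): Centre of the loose sealed ball bearing, 62 mm diameter, 17 mm thick, 0.23 kg, steel with dark seals, lying flat on the bench (centre 8.5 mm up); z is its axis. A smaller open ball bearing, 52 mm and 12 mm thick, also lies about and is not wanted.
- loaded_bearing_center (a point): Centre of the like bearing already in the magazine, held up by the follower against the bolts; z is its axis.
Not all that is in view belongs to the job. Leave any green or red look-alike of the part that bears bearing_center alone.

How it is judged:
By the outcome, as a careful person would: the job done as asked, in the order asked, and still so for the second after the job is handed in, with the robot touching nothing.
It also fails if it takes over 66 s, if anything falls off the work surface, if the arm or the gripper's body presses on something with over 40 N, if the wrist force passes 120 N, or if a joint passes its speed limit or range.

## Working session

There is one attempt and no reset: what is moved stays moved. The work goes in short steps, Python scripts to look and compute and a shell command to move; the robot and the scene stay as the last step left them, time stands still between calls to the robot, and variables do not carry over. Pictures are saved under pics/ and viewed, at most 10 in all, crops included, and the job is handed in when it is done.

```bash
mkdir -p pics; ls; python3 - <<'E'
from workcell import *
import cv2,numpy as np
s=read_state();print(s);print(tips_ahead)
ims=[]
for n in ["scene","top"]:
    p=camera_params(n);print(n,p)
    im=read_camera(n);cv2.imwrite(f"pics/{n}0.png",im[:,:,::-1])
    cv2.imwrite(f"pics/{n}0b.png",cv2.resize(im[:,:,::-1],(800,600),interpolation=cv2.INTER_CUBIC))
E
```

```text
pics
{'time': 0.0, 'q': array([ 1.03102921e+00,  2.87180473e-01,  1.57821233e+00,  1.57652782e-05,
        1.27858322e+00, -1.49970677e-01]), 'joint_vel': array([ 0.00022877,  0.00066407, -0.00126347, -0.00145371, -0.00015361,
       -0.00166469]), 'joint_torque': array([ 6.21341533e-04, -4.05970287e+01, -2.92630434e+01, -1.26542632e-04,
        5.71301833e-03, -1.24736036e-05]), 'ee_pos': array([256.12741611, 623.84558295, 248.91812198]), 'eef_rot': array([ 1.93668781e-01,  9.81066248e-01, -1.11896331e-03, -4.09976916e-04]), 'force': array([-0.04578369,  0.04928943,  0.25328045]), 'ft_torque': array([-0.02997354, -0.0381446 , -0.00205174]), 'finger_force': 0.0, 'opening': 85.31718669374273}
19.0
scene {'fovy': 48.84635863123924, 'cx': 253.31370632753183, 'cy': 195.74955907920756, 'position': array([ -86.07371475, -420.62192133,  972.86636047]), 'rotation': array([ 0.31880952, -0.17459427, -0.46927199,  0.80477396])}
top {'fovy': 51.92937178469226, 'cx': 254.0728095326871, 'cy': 190.81816214585137, 'position': array([ 439.55591611,  -12.72038767, 1266.92581431]), 'rotation': array([-0.04374422,  0.04362798,  0.70660679, -0.70490417])}
```

View pics/scene0b.png

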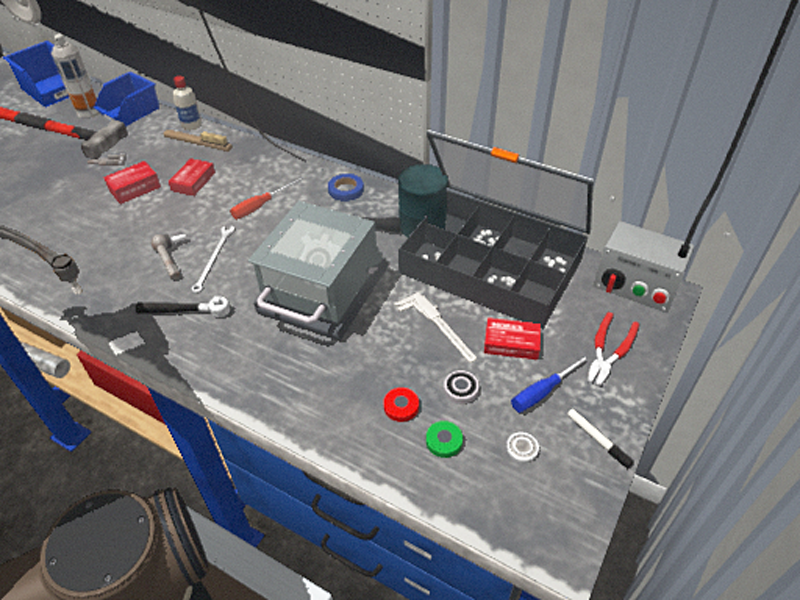

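View pics/top0b.png

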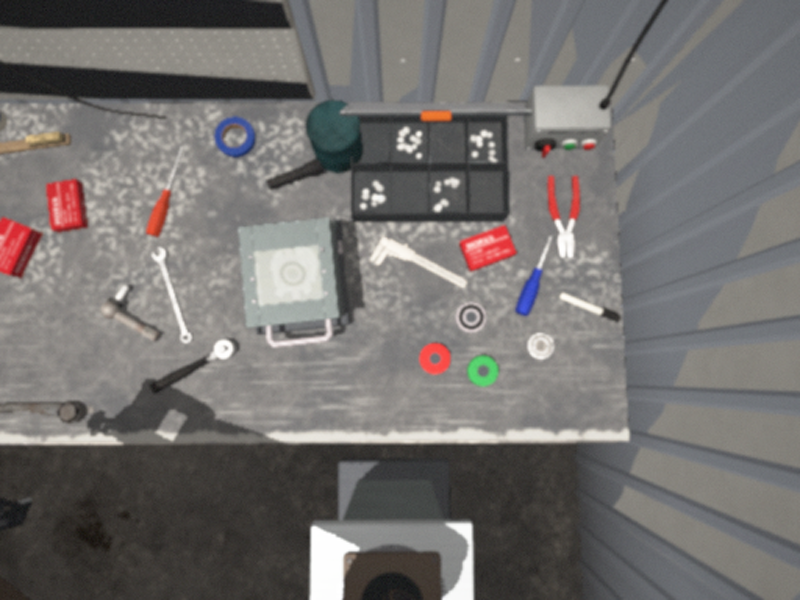

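The scene image shows the feeder at about (315,265) with its bow handle at (300,305). Four ring-shaped things could be the bearing, in scene-view pixels: red (402,404), green (444,438), dark-sealed (461,386) and light open (522,446). The dark-sealed one fits the description. I'll check it in an enlarged crop.

```bash
cat > h.py <<'E'
import numpy as np,cv2
from workcell import *
from scipy.spatial.transform import Rotation as R
def ray(n,u,v,p=None):
    p=p or camera_params(n);f=192/np.tan(np.radians(p['fovy']/2))
    a=np.array([u-p['cx'],v-p['cy']])
    if n=='wrist':
        r=np.hypot(*a);t=r/f;d=np.array([a[0]/r*np.sin(t),-a[1]/r*np.sin(t),-np.cos(t)]) if r>0 else np.array([0,0,-1.])
    else: d=np.array([a[0]/f,-a[1]/f,-1.])
    d=R.from_quat(p['rotation']).apply(d);return p['position'],d/np.linalg.norm(d)
def onz(n,u,v,z,p=None):
    o,d=ray(n,u,v,p);return o+d*(z-o[2])/d[2]
def tri(r1,r2):
    (a,d),(b,e)=r1,r2;s=np.linalg.lstsq(np.c_[d,-e],b-a,rcond=None)[0];P,Q=a+d*s[0],b+e*s[1];return (P+Q)/2,np.linalg.norm(P-Q)
def project(n,X,p=None):
    p=p or camera_params(n);f=192/np.tan(np.radians(p['fovy']/2));c=R.from_quat(p['rotation']).inv().apply(np.asarray(X,float)-p['position'])
    x,y,z=c[0],-c[1],-c[2]
    if n=='wrist':
        r=np.hypot(x,y);t=np.arctan2(r,z);return p['cx']+f*t*x/r,p['cy']+f*t*y/r
    return p['cx']+f*x/z,p['cy']+f*y/z
E
python3 - <<'E'
from h import *
S=cv2.imread('pics/scene0.png');T=cv2.imread('pics/top0.png')
k=.64
for z in(8.5,):
  print('brg scene',onz('scene',461*k,386*k,z),'top',onz('top',471*k,317*k,z))
  print('open scene',onz('scene',522*k,446*k,z),'top',onz('top',541*k,346*k,z))
c=lambda I,x,y,w,h:cv2.resize(I[y:y+h,x:x+w],(400,300),interpolation=cv2.INTER_CUBIC)
m=np.vstack([np.hstack([c(S,275,235,80,60),c(T,285,185,80,60)]),np.hstack([c(S,150,120,108,81),c(T,145,135,108,81)])])
cv2.imwrite('pics/crop1.png',m)
E
```

```text
brg scene [ 562.56339359 -161.16888674    8.5       ] top [ 556.63533816 -164.37167696    8.5       ]
open scene [ 502.55440558 -302.48996207    8.5       ] top [ 496.94328676 -306.04693154    8.5       ]
```

View pics/crop1.png

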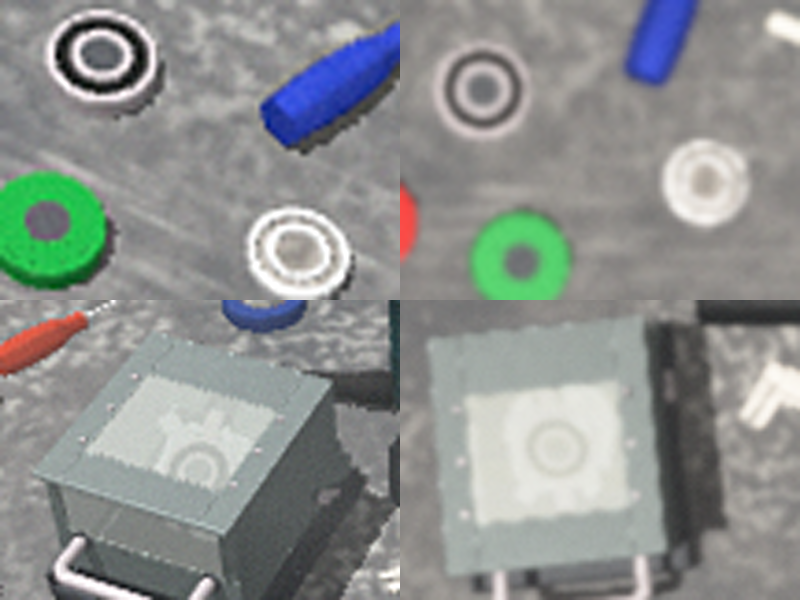

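The dark-sealed ring is at scene (295,246) and top (302,203) in native pixels. It is larger than the light open one at (334,285), so it is the one wanted. The lower crops show the hood corners and the handle legs.

```bash
python3 - <<'E'
from h import *
np.set_printoptions(precision=1,suppress=True)
k=.64
print('brg',tri(ray('scene',295.4,246),ray('top',301.6,203)),onz('scene',295.4,246,17),onz('top',301.6,203,17))
C=[onz('top',u,v,149) for u,v in((152.6,145.8),(210.6,139.9),(217,204),(157.7,210.8))]
print(np.array(C),np.mean(C,0))
print('lens',[np.linalg.norm(C[i]-C[i-3]) for i in range(4)])
for a,b in((1,0),(2,3)):
  d=C[b]-C[a];print('y-axis yaw',np.degrees(np.arctan2(-d[0],d[1])))
for a,b in((3,0),(2,1)):
  d=C[b]-C[a];print('x-axis yaw',np.degrees(np.arctan2(d[1],d[0])))
# bar ends
for s,t in(((262,298),(269,342)),((328,319),(330,338))):
  print('bar',tri(ray('scene',s[0]*k,s[1]*k),ray('top',t[0]*k,t[1]*k)),onz('top',t[0]*k,t[1]*k,75),onz('scene',s[0]*k,s[1]*k,75))
E
python3 -m handwheel '[[[0,0,-0.05,0,1],[0,0,-0.05,0,1],[0,0,-0.05,0,1],[0,0,-0.05,0,1],[0,0,-0.05,0,1],[0,0,-0.05,0,1],[0,0,-0.05,0,1],[0,0,-0.05,0,1]]]' 40
```

```text
brg (array([ 555.4, -163.8,   23.7]), np.float64(1.8830367757459634)) [ 560.5 -162.8   17. ] [ 555.5 -163.8   17. ]
[[710.7 281.1 149. ]
 [727.8 113.2 149. ]
 [540.9  92.9 149. ]
 [522.  261.1 149. ]] [625.4 187.1 149. ]
lens [np.float64(168.79473396862392), np.float64(187.94649695839183), np.float64(169.2773066769777), np.float64(189.77619841910857)]
y-axis yaw 5.814028496057501
y-axis yaw 6.434232716192615
x-axis yaw 6.055581999034667
x-axis yaw 6.202025583262796
bar (array([505. , 228.1,  90.3]), np.float64(9.070581059640036)) [502.9 234.9  75. ] [517.8 235.5  75. ]
bar (array([518.6, 103.8,  85.4]), np.float64(29.975981746662352)) [510.3 117.1  75. ] [534.1  97.3  75. ]
time: 0.9
ee_pos: [256.2, 624.0, 651.9]
eef_rot: [0.194, 0.981, -0.0, -0.0]
force: [1.2, 1.7, 0.5]
opening: 85.0
finger_force: 0.0
```

```bash
for i in 1 2; do python3 -m handwheel '[[[0,0,-0.05,0,1],[0,0,-0.05,0,1],[0,0,-0.05,0,1],[0,0,-0.05,0,1],[0,0,-0.05,0,1],[0,0,-0.05,0,1],[0,0,-0.05,0,1],[0,0,-0.05,0,1]]]' ;done; python3 -c "
from workcell import *
print(read_state()['q'])"
```

```text
time: 1.7
ee_pos: [208.0, 506.0, 875.5]
eef_rot: [0.193, 0.98, 0.04, 0.008]
force: [0.2, 0.2, -0.3]
opening: 85.7
finger_force: 0.0
time: 2.5
ee_pos: [137.9, 335.8, 976.1]
eef_rot: [0.193, 0.977, 0.095, 0.019]
force: [-0.2, 0.3, 0.1]
opening: 85.6
finger_force: 0.0
[ 0.85933021  0.16535903  0.21087724  0.11368369  2.57891354 -0.21995248]
```

The tool tilts outward when the arm is driven past its reach, so that gives me the lean. The tilt has to point along the feeder's x, so I'll do it at the right azimuth.

```bash
cat >> h.py <<'E'
np.set_printoptions(precision=4,suppress=True)
def tool(d,s=None):  # world mm -> tool-frame m, plus tool axes
    s=s or read_state();return R.from_quat(s['eef_rot']).inv().apply(np.asarray(d,float))/1000
def st():
    s=read_state();r=R.from_quat(s['eef_rot']).as_matrix();print('t',round(s['time'],2),'pos',s['ee_pos'].round(1),'x',r[:,0].round(3),'y',r[:,1].round(3),'z',r[:,2].round(3),'F',s['force'].round(1),'open',round(s['opening'],1),'ff',round(s['finger_force'],1),'q',s['q'].round(2));return s
E
python3 -c "
from h import *
s=st();print(tool([480,-155,700]-s['ee_pos'])/14)
print('up',tool([0,0,50]),'out-18',tool([47.5,-15.5,0]))"
```

```text
t 2.5 pos [137.9 335.8 976.1] x [-0.925  0.38  -0.   ] y [0.373 0.908 0.192] z [ 0.073  0.177 -0.981] F [-0.2  0.3  0.1] open 85.6 ff 0.0 q [ 0.86  0.17  0.21  0.11  2.58 -0.22]
[-0.0359 -0.0265  0.0149]
up [-0.      0.0096 -0.0491] out-18 [-0.0498  0.0036  0.0007]
```

```bash
python3 -m handwheel '[[[-0.036,-0.026,0.015,0,1],[-0.036,-0.026,0.015,0,1],[-0.036,-0.026,0.015,0,1],[-0.036,-0.026,0.015,0,1],[-0.036,-0.026,0.015,0,1],[-0.036,-0.026,0.015,0,1],[-0.036,-0.026,0.015,0,1],[-0.036,-0.026,0.015,0,1]]]' >/dev/null
python3 -m handwheel '[[[-0.036,-0.026,0.015,0,1],[-0.036,-0.026,0.015,0,1],[-0.036,-0.026,0.015,0,1],[-0.036,-0.026,0.015,0,1],[-0.036,-0.026,0.015,0,1],[-0.036,-0.026,0.015,0,1],[0,0,0,0,1],[0,0,0,0,1]]]' >/dev/null
python3 -c "
from h import *
s=st()
print('up',tool([0,0,50]),'out-18',tool([47.5,-15.5,0]))"
```

```text
t 4.1 pos [ 481.2 -142.4  703. ] x [-0.924  0.381  0.004] y [0.375 0.907 0.192] z [ 0.069  0.179 -0.981] F [-0.7  0.7  1.1] open 85.8 ff 0.0 q [-0.58 -0.06  1.15  0.22  2.08 -1.65]
up [ 0.0002  0.0096 -0.0491] out-18 [-0.0498  0.0037  0.0005]
```

```bash
for i in 1 2; do python3 -m handwheel '[[[-0.035,0.009,-0.034,0,1],[-0.035,0.009,-0.034,0,1],[-0.035,0.009,-0.034,0,1],[-0.035,0.009,-0.034,0,1],[-0.035,0.009,-0.034,0,1],[-0.035,0.009,-0.034,0,1],[-0.035,0.009,-0.034,0,1],[-0.035,0.009,-0.034,0,1]]]' >/dev/null
python3 -c "
from h import *
s=st()
print('up',tool([0,0,50]),'out-18',tool([47.5,-15.5,0]))";done
```

```text
t 4.9 pos [ 610.9 -180.9  822.2] x [-0.916  0.393 -0.085] y [0.369 0.905 0.213] z [ 0.16   0.164 -0.973] F [ 0.  -0.7 -0.5] open 85.3 ff 0.0 q [-0.53  0.51  0.21  0.32  2.34 -1.47]
up [-0.0042  0.0107 -0.0487] out-18 [-0.0496  0.0035  0.0051]
t 5.7 pos [ 624.8 -193.   846.2] x [-0.874  0.42  -0.243] y [0.359 0.897 0.258] z [ 0.327  0.138 -0.935] F [-0.4  1.2  1. ] open 85.7 ff 0.0 q [-0.56  0.48  0.21  0.37  2.2  -1.46]
up [-0.0122  0.0129 -0.0468] out-18 [-0.048   0.0032  0.0134]
```

```bash
python3 -m handwheel '[[[-0.043,0.002,-0.026,0,1],[-0.043,0.002,-0.026,0,1],[-0.043,0.002,-0.026,0,1],[-0.043,0.002,-0.026,0,1],[-0.043,0.002,-0.026,0,1],[-0.043,0.002,-0.026,0,1],[-0.043,0.002,-0.026,0,1],[-0.043,0.002,-0.026,0,1]]]' >/dev/null
python3 -c "
from h import *
s=st()
print('up',tool([0,0,50]),'out-40',tool([38,-32,0]))"
```

```text
t 6.5 pos [ 645.  -260.4  858.4] x [-0.796  0.443 -0.414] y [0.342 0.892 0.296] z [ 0.5    0.094 -0.861] F [ 0.7  0.1 -0.2] open 85.3 ff 0.0 q [-0.66  0.49  0.21  0.44  2.03 -1.51]
up [-0.0207  0.0148 -0.0431] out-40 [-0.0444 -0.0155  0.016 ]
```

```bash
python3 -m handwheel '[[[0,0,0,7.3,1],[0,0,0,7.3,1],[0,0,0,7.3,1],[0,0,0,7.3,1],[0,0,0,7.3,1],[0,0,0,7.3,1],[0,0,0,7.3,1],[0,0,0,7.3,1]]]' >/dev/null
python3 -c "
from h import *
s=st()
d=tool([455,170,280]-s['ee_pos']);print(d,d/14,d/16)"
```

```text
t 7.3 pos [ 644.7 -259.8  858.7] x [-0.121  0.992  0.038] y [0.858 0.085 0.507] z [ 0.499  0.094 -0.861] F [-0.9 -0.1 -0.2] open 85.3 ff 0.0 q [-0.66  0.49  0.21  0.44  2.03 -0.49]
[ 0.4274 -0.4193  0.444 ] [ 0.0305 -0.03    0.0317] [ 0.0267 -0.0262  0.0277]
```

```bash
for i in 1 2; do python3 -m handwheel '[[[0.027,-0.026,0.028,0,1],[0.027,-0.026,0.028,0,1],[0.027,-0.026,0.028,0,1],[0.027,-0.026,0.028,0,1],[0.027,-0.026,0.028,0,1],[0.027,-0.026,0.028,0,1],[0.027,-0.026,0.028,0,1],[0.027,-0.026,0.028,0,1]]]' >/dev/null; done
python3 - <<'E'
from h import *
s=st();p=camera_params('wrist');im=read_camera('wrist');print(p)
cv2.imwrite('pics/w1.png',cv2.resize(im[:,:,::-1],(800,600),interpolation=cv2.INTER_CUBIC))
import pickle;pickle.dump(p,open('w1.pkl','wb'))
print(np.array(project('wrist',[512,176,75],p))/.64)
E
```

```text
t 8.9 pos [468.2 156.  307.1] x [-0.125  0.991  0.039] y [0.856 0.088 0.51 ] z [ 0.502  0.097 -0.86 ] F [ 0.7 -0.5  0.4] open 85.3 ff 0.0 q [ 0.09 -0.45  2.22  0.07  0.84 -0.06]
{'fovy': 65.70646984690485, 'cx': 255.31768648843936, 'cy': 194.12407126624797, 'position': array([395.4716, 228.5099, 416.0618]), 'rotation': array([-0.1255, -0.2686,  0.0108,  0.955 ])}
[297.2139 253.9025]
```

View pics/w1.png

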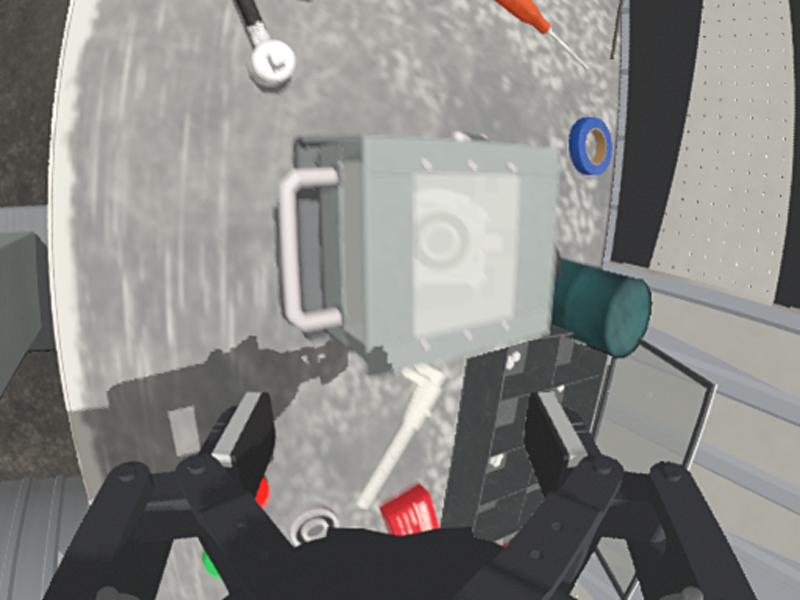

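The wrist view shows the bar running from (288,187) to (292,318), with its middle at about (290,252). That is close to the predicted (297,254).

```bash
python3 - <<'E'
from h import *
import pickle;p=pickle.load(open('w1.pkl','rb'));k=.64
a,b=onz('wrist',288*k,187*k,75,p),onz('wrist',292*k,318*k,75,p);print(a,b,(a+b)/2)
u=[onz('wrist',x*k,y*k,149,p) for x,y in((362,136),(364,374),(558,149),(552,334))];print(np.array(u))
print('tri',tri(ray('wrist',290*k,252*k,p),ray('top',299.5*k,340*k)))
s=st();bar=np.array([(a+b)/2]).ravel()
z=R.from_quat(s['eef_rot']).as_matrix()[:,2]
for off in(90,0):print(off,tool(bar-off*z-s['ee_pos']))
E
```

```text
[501.313  227.4124  75.    ] [509.7605 124.3763  75.    ] [505.5367 175.8944  75.    ]
[[524.1    263.0696 149.    ]
 [539.0033 102.4935 149.    ]
 [709.2908 282.8447 149.    ]
 [735.5015 114.3979 149.    ]]
tri (array([507.0348, 176.7759,  71.1289]), np.float64(0.5432064695126302))
t 8.95 pos [463.1 158.5 297.5] x [-0.128  0.991  0.042] y [0.864 0.091 0.496] z [ 0.487  0.099 -0.868] F [-4.1  0.7 -6.5] open 85.0 ff 0.0 q [ 0.1  -0.45  2.24  0.07  0.84 -0.05]
90 [ 0.0025 -0.072   0.1254]
0 [ 0.0025 -0.072   0.2154]
```

```bash
python3 -m handwheel '[[[0,-0.013,0.021,0,-0.3],[0,-0.013,0.021,0,-0.3],[0,-0.013,0.021,0,-0.3],[0,-0.013,0.021,0,-0.3],[0,-0.013,0.021,0,-0.3],[0,0,0,0,-0.3],[0,0,0,0,-0.3],[0,0,0,0,-0.3]]]'
python3 - <<'E'
from h import *
s=st();print(tool([506,176,75]-s['ee_pos']))
p=camera_params('wrist');im=read_camera('wrist')
cv2.imwrite('pics/w2.png',cv2.resize(im[:,:,::-1],(800,600),interpolation=cv2.INTER_CUBIC))
import pickle;pickle.dump(p,open('w2.pkl','wb'))
print(np.array(project('wrist',[506,176,75],p))/.64)
E
```

```text
time: 9.75
ee_pos: [466.9, 159.6, 186.7]
eef_rot: [0.641, 0.72, 0.211, 0.161]
force: [0.8, 0.1, 1.0]
opening: 29.9
finger_force: 0.0
t 9.75 pos [466.9 159.6 186.7] x [-0.125  0.991  0.039] y [0.855 0.088 0.511] z [ 0.503  0.097 -0.859] F [0.8 0.1 1. ] open 29.9 ff 0.0 q [ 0.1  -0.32  2.36  0.08  0.57 -0.07]
[ 0.0071 -0.0221  0.1172]
[358.7786 293.9172]
```

View pics/w2.png

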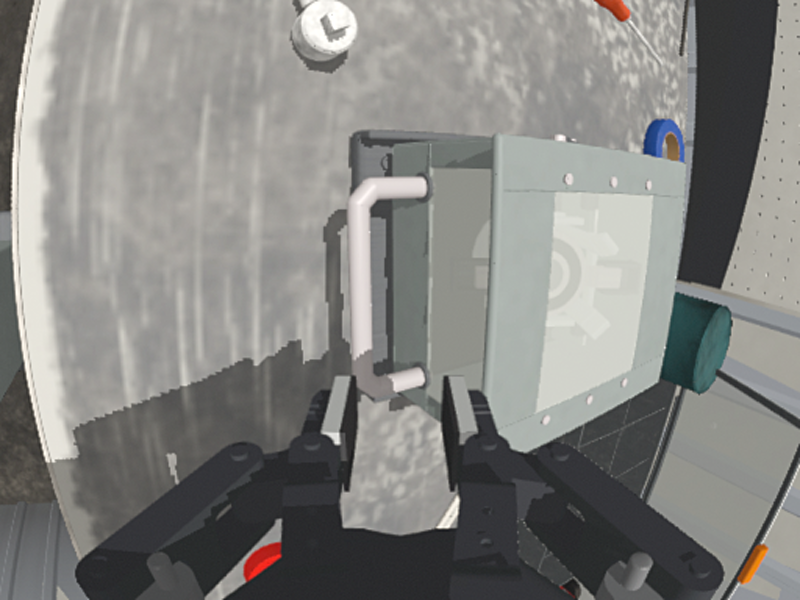

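The bar's middle is at (361,285) against a predicted (359,294), which is a match. I'll move in.

```bash
python3 -m handwheel '[[[0.003,-0.007,0.02,0,-0.3],[0.003,-0.007,0.02,0,-0.3],[0.003,-0.007,0.02,0,-0.3],[0,0,0.02,0,-0.3],[0,0,0.02,0,-0.3],[0,0,0.017,0,-0.3],[0,0,0,0,-0.3],[0,0,0,0,-0.3]]]' 50
python3 - <<'E'
from h import *
s=st();print(tool([506,176,75]-s['ee_pos']))
E
python3 -m handwheel '[[[0,0,0,0,-1],[0,0,0,0,-1],[0,0,0,0,-1],[0,0,0,0,-1],[0,0,0,0,-1],[0,0,0,0,-1],[0,0,0,0,-1],[0,0,0,0,-1]]]' 50
python3 - <<'E'
from h import *
s=st();print(tool([506,176,75]-s['ee_pos']))
E
```

```text
time: 10.6
ee_pos: [505.6, 178.0, 74.3]
eef_rot: [0.641, 0.72, 0.21, 0.16]
force: [-0.8, -0.7, -0.0]
opening: 29.9
finger_force: 0.0
t 10.6 pos [505.6 178.   74.3] x [-0.126  0.991  0.039] y [0.857 0.089 0.508] z [ 0.5    0.097 -0.86 ] F [-0.8 -0.7 -0. ] open 29.9 ff 0.0 q [ 0.14  0.02  2.31  0.1   0.27 -0.07]
[-0.002   0.0005 -0.0006]
time: 11.4
ee_pos: [506.2, 178.1, 75.4]
eef_rot: [0.641, 0.72, 0.211, 0.161]
force: [-2.5, -0.7, 6.2]
opening: 10.4
finger_force: 49.4
t 11.4 pos [506.2 178.1  75.4] x [-0.126  0.991  0.038] y [0.855 0.089 0.511] z [ 0.503  0.097 -0.859] F [-2.5 -0.7  6.2] open 10.4 ff 49.4 q [ 0.14  0.02  2.31  0.1   0.27 -0.07]
[-0.0021 -0.0005  0.    ]
```

The grip holds at 10 to 12 mm on the 12 mm bar. Next I'll work out the arc about the hinge.

```bash
python3 - <<'E'
from h import *
s=st();f=np.array([.9943,.1063,0]);P=s['ee_pos'];H=P+217.5*f-[0,0,15]
a0=np.arctan2(15,217.5);T=np.linspace(0,1.36,25);c=np.zeros(3);o=[]
for t in T[1:]:
    e=a0+t;X=H+218*(-np.cos(e)*f+np.sin(e)*np.array([0,0,1]));d=tool(X-P,s)*1000;r=np.round(d-c);c+=r;o.append(r.astype(int).tolist())
for i in(0,8,16):print(o[i:i+8])
E
```

```text
t 11.4 pos [506.2 178.1  75.4] x [-0.126  0.991  0.038] y [0.855 0.089 0.511] z [ 0.503  0.097 -0.859] F [-2.5 -0.7  6.2] open 10.4 ff 49.4 q [ 0.14  0.02  2.31  0.1   0.27 -0.07]
[[0, 7, -10], [1, 8, -9], [0, 9, -10], [1, 8, -8], [0, 10, -8], [0, 10, -8], [1, 10, -7], [0, 10, -6]]
[[0, 11, -6], [1, 12, -5], [0, 11, -4], [0, 12, -4], [0, 12, -3], [0, 12, -3], [0, 12, -1], [0, 12, -2]]
[[1, 13, 0], [0, 12, 0], [0, 12, 1], [-1, 13, 2], [0, 12, 3], [0, 12, 3], [0, 12, 3], [0, 11, 5]]
```

```bash
python3 -m handwheel '[[[0,0.007,-0.010,0,-1],[0.001,0.008,-0.009,0,-1],[0,0.009,-0.010,0,-1],[0.001,0.008,-0.008,0,-1],[0,0.010,-0.008,0,-1],[0,0.010,-0.008,0,-1],[0.001,0.010,-0.007,0,-1],[0,0.010,-0.006,0,-1]]]' 
python3 -m handwheel '[[[0,0.011,-0.006,0,-1],[0.001,0.012,-0.005,0,-1],[0,0.011,-0.004,0,-1],[0,0.012,-0.004,0,-1],[0,0.012,-0.003,0,-1],[0,0.012,-0.003,0,-1],[0,0.012,-0.001,0,-1],[0,0.012,-0.002,0,-1]]]'
python3 -c "
from h import *
st()"
```

```text
time: 12.2
ee_pos: [529.2, 180.6, 163.0]
eef_rot: [0.643, 0.722, 0.205, 0.156]
force: [-7.0, -0.2, -4.6]
opening: 10.2
finger_force: 49.4
time: 13.0
ee_pos: [598.8, 188.0, 239.4]
eef_rot: [0.642, 0.721, 0.209, 0.159]
force: [-3.9, 1.1, -2.5]
opening: 10.0
finger_force: 52.1
t 13.0 pos [598.8 188.  239.4] x [-0.126  0.991  0.039] y [0.859 0.089 0.504] z [ 0.496  0.097 -0.863] F [-3.9  1.1 -2.5] open 10.0 ff 52.1 q [ 0.13 -0.04  2.01  0.05  0.64 -0.02]
```

```bash
python3 -m handwheel '[[[0.001,0.013,0,0,-1],[0,0.012,0,0,-1],[0,0.012,0.001,0,-1],[-0.001,0.013,0.002,0,-1],[0,0.012,0.003,0,-1],[0,0.012,0.003,0,-1],[0,0.012,0.003,0,-1],[0,0.011,0.005,0,-1]]]' 
python3 -m handwheel '[[[0,0,0,0,-1],[0,0,0,0,0],[0,0,0,0,0.5],[0,0,0,0,0.5],[0,0,-0.01,0,0.5],[0,0,-0.02,0,0.5],[0,0,-0.03,0,0.5],[0,0,-0.04,0,0.5]]]' 
python3 - <<'E'
from h import *
st();im=read_camera('scene')
cv2.imwrite('pics/s2.png',cv2.resize(im[:,:,::-1],(800,600),interpolation=cv2.INTER_CUBIC))
E
```

```text
time: 13.8
ee_pos: [692.8, 198.1, 274.8]
eef_rot: [0.641, 0.72, 0.211, 0.161]
force: [-0.1, -1.4, 2.5]
opening: 10.4
finger_force: 54.1
time: 14.6
ee_pos: [639.5, 187.9, 357.6]
eef_rot: [0.642, 0.721, 0.207, 0.158]
force: [0.6, -0.3, -0.6]
opening: 64.2
finger_force: 0.0
t 14.6 pos [639.5 187.9 357.6] x [-0.125  0.991  0.039] y [0.86  0.089 0.502] z [ 0.494  0.096 -0.864] F [ 0.6 -0.3 -0.6] open 64.2 ff 0.0 q [ 0.12 -0.04  1.8   0.05  0.86 -0.02]
```

View pics/s2.png

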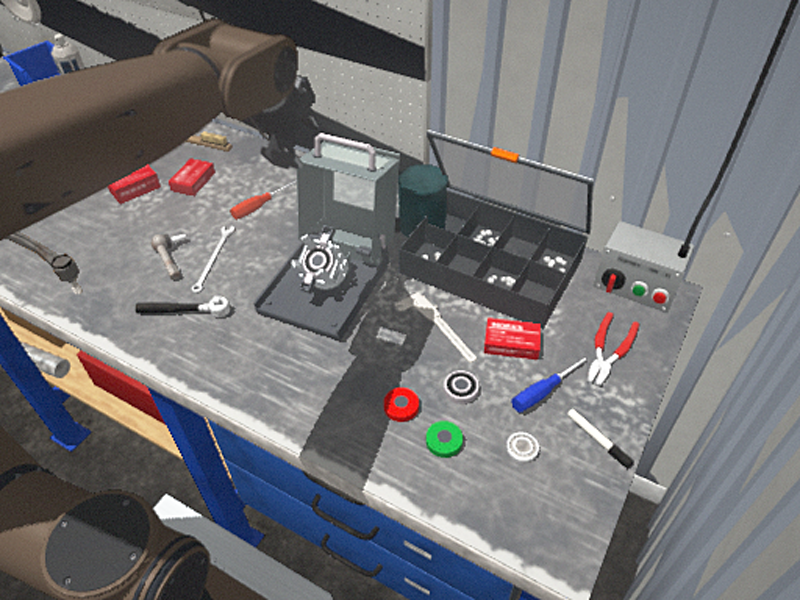

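The hood stands fully open at (350,190), and the magazine mouth shows at (320,258). Next I'll turn the tool 90° and go to the bearing.

```bash
python3 -m handwheel '[[[0,0,-0.01,8.5,1],[0,0,-0.01,8.5,1],[0,0,-0.01,8.5,1],[0,0,-0.01,8.5,1],[0,0,-0.01,8.5,1],[0,0,-0.01,8.5,1],[0,0,-0.01,8.5,1],[0,0,-0.01,8.5,1]]]' >/dev/null
python3 -m handwheel '[[[0,0,0,7,1],[0,0,0,7,1],[0,0,0,7,1],[0,0,0,0,1],[0,0,0,0,1],[0,0,0,0,1],[0,0,0,0,1],[0,0,0,0,1]]]' >/dev/null
python3 - <<'E'
from h import *
import pickle
s=st();d=tool([500,-175,150]-s['ee_pos']);print(d,d/11,d/12)
p=camera_params('wrist');im=read_camera('wrist')
cv2.imwrite('pics/w3.png',cv2.resize(im[:,:,::-1],(800,600),interpolation=cv2.INTER_CUBIC))
pickle.dump(p,open('w3.pkl','wb'))
E
```

```text
t 16.25 pos [601.5 180.4 428. ] x [0.855 0.107 0.508] y [ 0.141 -0.99  -0.029] z [ 0.499  0.097 -0.861] F [-0.1 -0.2 -0.4] open 85.4 ff 0.0 q [ 0.12 -0.16  1.78  0.05  0.99  1.54]
[-0.2658  0.3456  0.1544] [-0.0242  0.0314  0.014 ] [-0.0222  0.0288  0.0129]
```

View pics/w3.png

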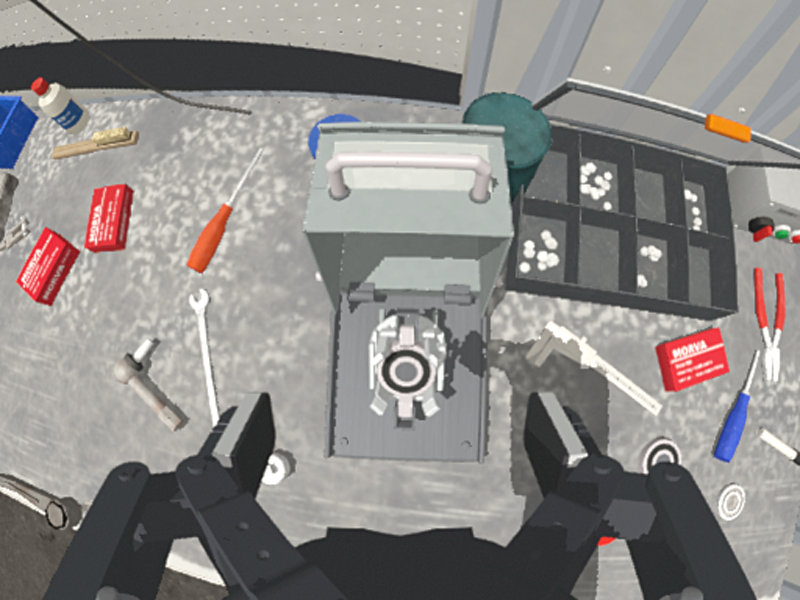

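The wrist view shows the magazine head-on, with the bore of the loaded bearing at (406,372). The scene view has it at (318,260).

```bash
python3 - <<'E'
from h import *
import pickle;k=.64
p=pickle.load(open('w3.pkl','rb'))
S=cv2.imread('pics/s2.png');W=cv2.imread('pics/w3.png')
X,e=tri(ray('wrist',406*k,372*k,p),ray('scene',318.5*k,259.5*k));print('face',X,e)
f=np.array([.9943,.1063,0]);ax=-.5*f+np.array([0,0,.866]);print('axis',ax,'home',X-8.5*ax)
m=np.zeros((600,800,3),np.uint8)
m[:300,:400]=cv2.resize(W[310:430,326:486],(400,300),interpolation=cv2.INTER_CUBIC)
m[:300,400:]=cv2.resize(S[215:305,260:380],(400,300),interpolation=cv2.INTER_CUBIC)
m[300:,:400]=cv2.resize(W[405:495,600:720],(400,300),interpolation=cv2.INTER_CUBIC)
cv2.imwrite('pics/crop2.png',m)
E
python3 -m handwheel '[[[-0.024,0.031,0.014,0,1],[-0.024,0.031,0.014,0,1],[-0.024,0.031,0.014,0,1],[-0.024,0.031,0.014,0,1],[-0.024,0.031,0.014,0,1],[-0.024,0.031,0.014,0,1],[-0.024,0.031,0.014,0,1],[-0.024,0.031,0.014,0,1]]]' >/dev/null
python3 - <<'E'
from h import *
import pickle
s=st();d=tool([500,-175,150]-s['ee_pos']);print(d)
p=camera_params('wrist');im=read_camera('wrist')
cv2.imwrite('pics/w4.png',cv2.resize(im[:,:,::-1],(800,600),interpolation=cv2.INTER_CUBIC))
pickle.dump(p,open('w4.pkl','wb'));print(np.array(project('wrist',[557,-163.5,17],p))/.64)
E
```

```text
face [636.4664 187.0366  97.684 ] 2.409801030545174
axis [-0.4971 -0.0532  0.866 ] home [640.6922 187.4884  90.323 ]
t 17.1 pos [527.6 -75.8 226.3] x [0.854 0.107 0.508] y [ 0.141 -0.99  -0.029] z [ 0.5    0.096 -0.861] F [-0.5 -0.5  0.1] open 85.6 ff 0.0 q [-0.47 -0.24  2.22  0.46  0.78  0.7 ]
[-0.073   0.0965  0.0422]
[523.7111 385.5779]
```

View pics/crop2.png

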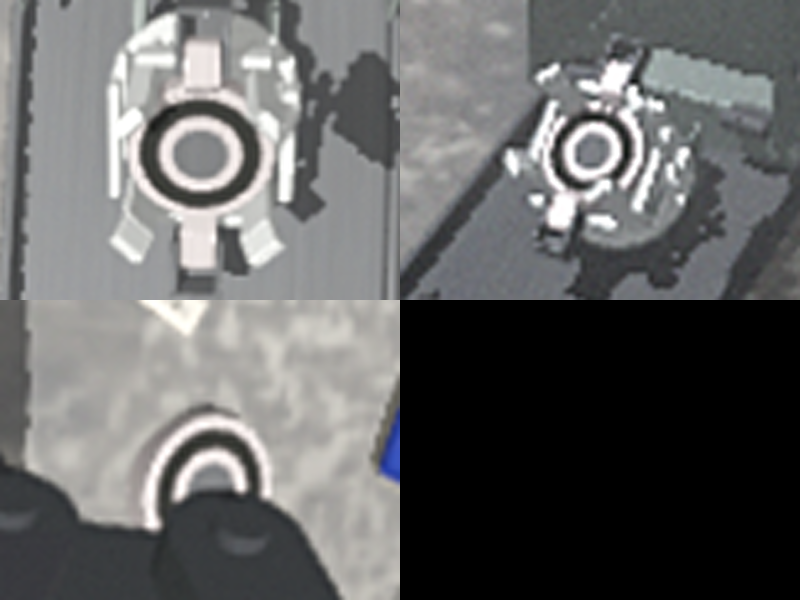

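View pics/w4.png

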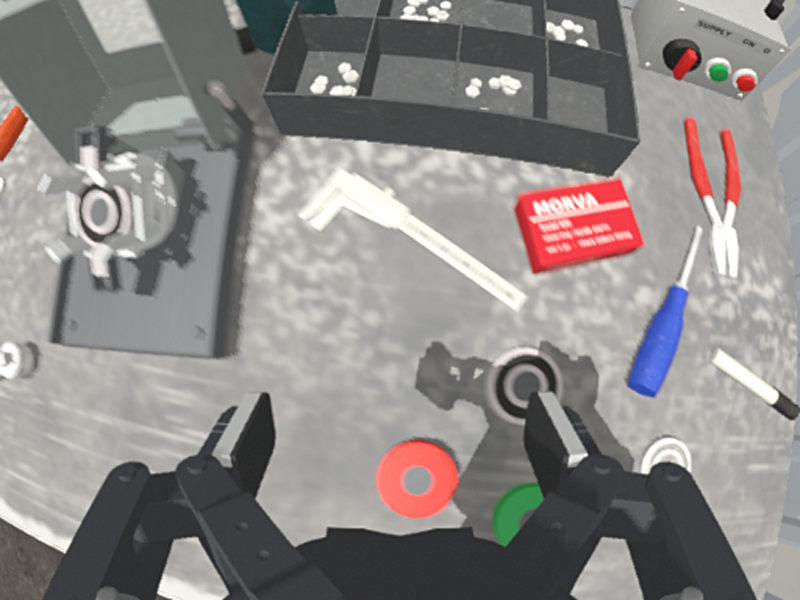

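The sealed bearing is at (525,384), where I predicted (524,386). The look-alikes, red at (417,481) and green at (525,515), are clear of the fingers.

```bash
python3 - <<'E'
from h import *
import pickle;k=.64
p3=pickle.load(open('w3.pkl','rb'));p4=pickle.load(open('w4.pkl','rb'))
rs=[ray('wrist',405.5*k,372*k,p3),ray('wrist',102*k,213*k,p4),ray('scene',318*k,260*k)]
A=np.vstack([np.eye(3)-np.outer(d,d) for o,d in rs]);b=np.hstack([(np.eye(3)-np.outer(d,d))@o for o,d in rs])
X=np.linalg.lstsq(A,b,rcond=None)[0];print('face',X,[np.linalg.norm((np.eye(3)-np.outer(d,d))@(X-o)) for o,d in rs])
print('brg',onz('wrist',525*k,384*k,17,p4),'red',onz('wrist',417*k,481*k,17,p4))
s=st();print(tool([550,-165,95]-s['ee_pos']),tool([0,0,-71]))
E
```

```text
face [637.0743 187.4844  90.166 ] [np.float64(1.5753641878441789), np.float64(4.370825161586472), np.float64(4.200868850278174)]
brg [ 558.3428 -164.3959   17.    ] red [473.3403 -90.9965  17.    ]
t 17.15 pos [524.9 -78.4 220.7] x [0.859 0.104 0.502] y [ 0.137 -0.99  -0.03 ] z [ 0.494  0.095 -0.864] F [-0.7 -1.7 -2.8] open 85.7 ff 0.0 q [-0.48 -0.24  2.23  0.46  0.78  0.69]
[-0.0505  0.093   0.1129] [-0.0356  0.0022  0.0614]
```

```bash
python3 -m handwheel '[[[-0.010,0.018,0.022,0,1],[-0.010,0.018,0.022,0,1],[-0.010,0.018,0.022,0,1],[-0.010,0.018,0.022,0,1],[-0.010,0.018,0.022,0,1],[0,0,0,0,1],[0,0,0,0,1],[0,0,0,0,1]]]' >/dev/null
python3 - <<'E'
from h import *
import pickle
p=camera_params('wrist')
s=st();im=read_camera('wrist');print(tool([551,-164.5,24]-s['ee_pos']))
cv2.imwrite('pics/w5.png',im[:,:,::-1]);pickle.dump((p,s),open('w5.pkl','wb'))
u,v=project('wrist',[557.5,-164,17],p);print('pred px',u,v)
# dark seal mask centroid near prediction
g=im.max(2).astype(int);y0,x0=int(v)-40,int(u)-40
w=im[max(y0,0):y0+80,x0:x0+80];c=w.astype(int)
br=((c.min(2)>190)).astype(np.uint8);n,l,stt,cen=cv2.connectedComponentsWithStats(br)
for i in range(1,n):
    if stt[i,4]>15:print(stt[i]+[x0,max(y0,0),0,0,0],cen[i]+[x0,max(y0,0)])
E
```

```text
t 17.95 pos [ 553.6 -158.1  105.4] x [0.854 0.107 0.509] y [ 0.141 -0.99  -0.029] z [ 0.501  0.096 -0.86 ] F [-0.2 -0.3  0.1] open 85.4 ff 0.0 q [-0.6   0.07  2.18  0.69  0.61  0.31]
[-0.0444  0.0083  0.0682]
pred px 267.24836618330556 262.3869725570088
[242 224  61  31 396] [274.4217 233.2652]
[253 241  29   8 149] [266.3691 244.5168]
[254 292  25   8 127] [264.5984 296.2992]
```

```bash
python3 -m handwheel '[[[-0.009,0.002,0.013,0,1],[-0.009,0.002,0.013,0,1],[-0.009,0.002,0.013,0,1],[-0.009,0.001,0.013,0,1],[-0.008,0.001,0.012,0,1],[0,0,0,0,1],[0,0,0,0,1],[0,0,0,0,1]]]'
python3 - <<'E'
from h import *
s=st();print(tool([551,-164.5,24]-s['ee_pos']))
E
```

```text
time: 18.8
ee_pos: [549.4, -165.0, 28.0]
eef_rot: [0.962, 0.065, 0.263, -0.032]
force: [0.3, 0.2, -0.2]
opening: 85.2
finger_force: 0.0
t 18.8 pos [ 549.4 -165.    28. ] x [0.854 0.107 0.51 ] y [ 0.141 -0.99  -0.028] z [ 0.501  0.096 -0.86 ] F [ 0.3  0.2 -0.2] open 85.2 ff 0.0 q [-0.62  0.23  2.19  0.89  0.5   0.06]
[-0.0006 -0.0001  0.0043]
```

```bash
python3 -m handwheel '[[[0,0,0.004,0,1],[0,0,0,0,-1],[0,0,0,0,-1],[0,0,0,0,-1],[0,0,0,0,-1],[0,0,0,0,-1],[0,0,0,0,-1],[0,0,0,0,-1]]]' 40
python3 - <<'E'
from h import *
s=st()
E
```

```text
time: 19.6
ee_pos: [550.9, -164.6, 23.7]
eef_rot: [0.962, 0.064, 0.262, -0.033]
force: [-3.2, -0.1, 5.9]
opening: 59.8
finger_force: 41.8
t 19.6 pos [ 550.9 -164.6   23.7] x [0.854 0.106 0.509] y [ 0.141 -0.99  -0.029] z [ 0.5    0.097 -0.86 ] F [-3.2 -0.1  5.9] open 59.8 ff 41.8 q [-0.62  0.24  2.19  0.9   0.49  0.05]
```

```bash
python3 -m handwheel '[[[0.012,0,-0.021,0,-1],[0.012,0,-0.021,0,-1],[0.012,0,-0.021,0,-1],[0.012,0,-0.021,0,-1],[0.012,0,-0.021,0,-1],[0.012,0,-0.021,0,-1],[0.012,0,-0.021,0,-1],[0.012,0,-0.021,0,-1]]]'
python3 - <<'E'
from h import *
s=st();d=tool([575,175,225]-s['ee_pos']);print(d,d/8)
E
```

```text
time: 20.4
ee_pos: [547.5, -169.7, 215.6]
eef_rot: [0.963, 0.064, 0.26, -0.034]
force: [0.3, -0.3, -2.7]
opening: 59.4
finger_force: 44.5
t 20.4 pos [ 547.5 -169.7  215.6] x [0.856 0.106 0.505] y [ 0.141 -0.99  -0.031] z [ 0.497  0.098 -0.862] F [ 0.3 -0.3 -2.7] open 59.4 ff 44.5 q [-0.63 -0.1   2.12  0.54  0.82  0.49]
[ 0.0648 -0.3375  0.0393] [ 0.0081 -0.0422  0.0049]
```

```bash
python3 -m handwheel '[[[0.008,-0.042,0.005,0,-1],[0.008,-0.042,0.005,0,-1],[0.008,-0.042,0.005,0,-1],[0.008,-0.042,0.005,0,-1],[0.008,-0.042,0.005,0,-1],[0.008,-0.042,0.005,0,-1],[0.008,-0.042,0.005,0,-1],[0.008,-0.042,0.005,0,-1]]]'
python3 -m handwheel '[[[0,0,0,0,-1],[0,0,0,0,-1],[0,0,0,0,-1],[0,0,0,0,-1],[0,0,0,0,-1],[0,0,0,0,-1],[0,0,0,0,-1],[0,0,0,0,-1]]]'
python3 - <<'E'
from h import *
import pickle
p=camera_params('wrist');s=st();im=read_camera('wrist');sc=read_camera('scene');tp=read_camera('top')
cv2.imwrite('pics/w6.png',im[:,:,::-1]);cv2.imwrite('pics/s6.png',sc[:,:,::-1]);cv2.imwrite('pics/t6.png',tp[:,:,::-1]);pickle.dump((p,s),open('w6.pkl','wb'))
u,v=project('wrist',[636.5,187,97.7],p);print('pred face px',u,v)
us,vs=project('scene',[636.5,187,97.7]);print(us,vs)
ut,vt=project('top',[636.5,187,97.7]);print(ut,vt)
m=np.zeros((600,800,3),np.uint8)
m[:300,:400]=cv2.resize(im[:,:,::-1],(400,300))
def crop(I,u,v,w,h,z):
    x,y=int(np.clip(u-w/2,0,512-w)),int(np.clip(v-h/2,0,384-h));print(x,y);return cv2.resize(I[y:y+h,x:x+w,::-1],(w*z,h*z),interpolation=cv2.INTER_CUBIC)
m[:300,400:]=crop(im,u,v,160,120,3)[:300,:400] if 0 else crop(im,u,v,100,75,4)
m[300:,:400]=crop(sc,us,vs,100,75,4);m[300:,400:]=crop(tp,ut,vt,100,75,4)
cv2.imwrite('pics/crop6.png',m)
E
```

```text
time: 21.2
ee_pos: [574.7, 174.6, 222.6]
eef_rot: [0.963, 0.064, 0.26, -0.033]
force: [0.4, -0.2, -1.7]
opening: 59.3
finger_force: 44.5
time: 22.0
ee_pos: [576.2, 172.5, 224.4]
eef_rot: [0.963, 0.064, 0.262, -0.033]
force: [0.0, -1.0, -2.4]
opening: 59.4
finger_force: 44.7
t 22.0 pos [576.2 172.5 224.4] x [0.855 0.106 0.508] y [ 0.14 -0.99 -0.03] z [ 0.499  0.096 -0.861] F [ 0.  -1.  -2.4] open 59.4 ff 44.7 q [ 0.11 -0.08  2.09  0.08  0.61  1.49]
pred face px 253.44584316331645 198.3492683429214
203.4590919028132 166.1360878193247
187.56371592963427 173.92293971902052
203 160
153 128
137 136
```

View pics/crop6.png

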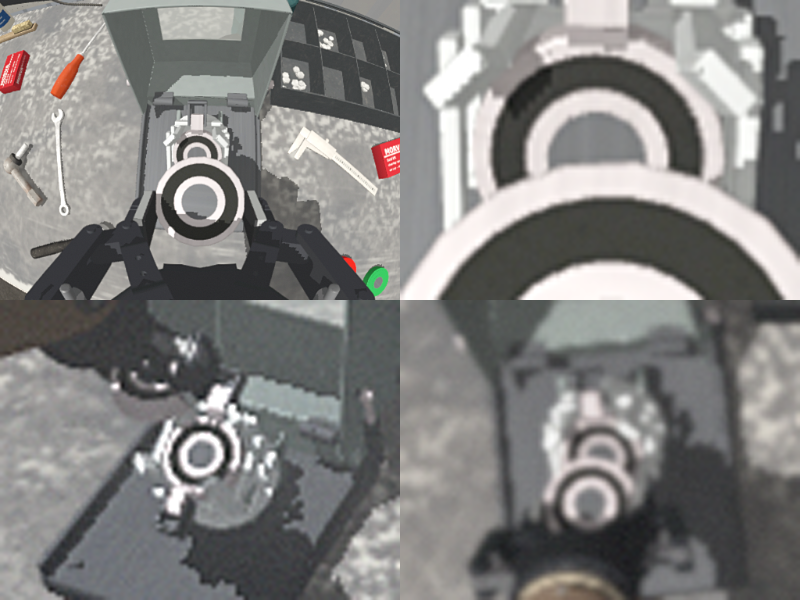

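The loaded bearing's face is at wrist (253,198), scene (204,166) and top (187,174). All three agree with my triangulated point, so home is (640.7, 187.5, 90.3). Next I'll work out the insertion steps.

```bash
cat >> h.py <<'E'
home=np.array([640.7,187.5,90.3]);fx=np.array([.9943,.1063,0]);ax=-.5*fx+np.array([0,0,.866]);ym=np.array([-.1063,.9943,0]);xm=np.cross(ym,ax)
def mag(P): # point in magazine frame (x rear,y left,L)
    d=np.asarray(P)-home;return np.array([d@xm,d@ym,d@ax])
E
python3 - <<'E'
from h import *
import pickle
s=st();o=np.array([6.6,.6,-15.2]);print('brg mag',mag(s['ee_pos']+o))
p,s0=pickle.load(open('w6.pkl','rb'));print('held face px, expect ~(256,256):',project('wrist',s0['ee_pos']+o+[0,0,8.5],p))
c=[tool(home+L*ax-o-s['ee_pos'],s)*1000 for L in(90,45,20)];print(c[0],c[1]-c[0],c[2]-c[1]);print('xm,ym in tool',tool(xm*1000),tool(ym*1000))
E
```

```text
t 22.15 pos [576.1 172.8 224.4] x [0.855 0.106 0.508] y [ 0.14 -0.99 -0.03] z [ 0.499  0.097 -0.861] F [-0.3 -0.1 -2.1] open 59.5 ff 44.7 q [ 0.11 -0.08  2.09  0.08  0.61  1.49]
brg mag [  8.1631  -7.8836 132.5322]
held face px, expect ~(256,256): (np.float64(257.3804779718154), np.float64(259.98961484321285))
[-8.428  -6.1706 42.7698] [-0.4026  1.9329 44.9553] [-0.2237  1.0738 24.9752]
xm,ym in tool [0.9998 0.015  0.0083] [ 0.0146 -0.9989  0.0431]
```

```bash
python3 -m handwheel '[[[-0.003,-0.002,0.014,0,-1],[-0.003,-0.002,0.014,0,-1],[-0.002,-0.002,0.015,0,-1],[0,0,0.011,0,-1],[0,0.001,0.011,0,-1],[0,0.001,0.011,0,-1],[0,0,0.012,0,-1],[0,0,0,0,-1]]]' 30
python3 -m handwheel '[[[0,0,0,0,-1],[0,0,0,0,-1],[0,0,0,0,-1],[0,0,0,0,-1],[0,0,0,0,-1],[0,0,0,0,-1],[0,0,0,0,-1],[0,0,0,0,-1]]]' 25 >/dev/null
python3 - <<'E'
from h import *
s=st();print(mag(s['ee_pos']+[6.6,.6,-15.2]))
E
```

```text
time: 22.95
ee_pos: [612.4, 184.2, 142.4]
eef_rot: [0.963, 0.064, 0.26, -0.033]
force: [-0.0, 0.2, -2.2]
opening: 59.4
finger_force: 44.6
t 23.75 pos [612.6 184.5 144.6] x [0.855 0.106 0.508] y [ 0.141 -0.99  -0.03 ] z [ 0.499  0.097 -0.861] F [-0.1 -0.1 -2.5] open 59.6 ff 44.6 q [0.12 0.11 2.05 0.08 0.45 1.49]
[ 0.8153 -0.122  44.721 ]
```

```bash
python3 -m handwheel '[[[0,0,0.002,0,-1],[0,0,0.002,0,-1],[0,0,0.002,0,-1],[0,0,0.002,0,-1],[0,0,0.001,0,-1],[0,0,0.001,0,-1],[0,0,0,0,-1],[0,0,0,0,-1]]]' 20
python3 - <<'E'
from h import *
s=st();print(mag(s['ee_pos']+[6.6,.6,-15.2]),tool(s['force']*1000))
E
python3 -m handwheel '[[[0,0,0.001,0,-1],[0,0,0.001,0,-1],[0,0,0.001,0,-1],[0,0,0.001,0,-1],[0,0,0,0,-1],[0,0,0,0,-1],[0,0,0,0,-1],[0,0,0,0,-1]]]' 20
python3 - <<'E'
from h import *
s=st();print(mag(s['ee_pos']+[6.6,.6,-15.2]),tool(s['force']*1000))
E
```

```text
time: 24.55
ee_pos: [616.9, 185.7, 135.5]
eef_rot: [0.963, 0.064, 0.261, -0.033]
force: [-5.0, 1.7, -1.3]
opening: 59.1
finger_force: 45.1
t 24.55 pos [616.9 185.7 135.5] x [0.856 0.106 0.506] y [ 0.141 -0.99  -0.03 ] z [ 0.498  0.097 -0.862] F [-5.   1.7 -1.3] open 59.1 ff 45.1 q [0.12 0.14 2.04 0.09 0.43 1.49]
[ 0.1053  0.5881 34.6206] [-4.7338 -2.2953 -1.17  ]
time: 25.35
ee_pos: [617.7, 185.9, 131.7]
eef_rot: [0.963, 0.065, 0.259, -0.033]
force: [-12.0, -1.3, 3.8]
opening: 59.3
finger_force: 46.9
t 25.35 pos [617.7 185.9 131.7] x [0.857 0.107 0.503] y [ 0.141 -0.99  -0.03 ] z [ 0.495  0.097 -0.864] F [-12.   -1.3   3.8] open 59.3 ff 46.9 q [0.12 0.15 2.04 0.09 0.43 1.49]
[-1.1451  0.7163 30.9183] [-8.5417 -0.4808 -9.3124]
```

```bash
python3 -m handwheel '[[[-0.001,0,0.001,0,-1],[-0.001,0,0.001,0,-1],[0,0,0.001,0,-1],[0,0,0.001,0,-1],[0,0,0.001,0,-1],[0,0,0.001,0,-1],[0,0,0,0,-1],[0,0,0,0,-1]]]' 20
python3 - <<'E'
from h import *
s=st();print(mag(s['ee_pos']+[6.6,.6,-15.2]),tool(s['force']*1000))
p=camera_params('wrist');im=read_camera('wrist');cv2.imwrite('pics/w7.png',im[:,:,::-1])
# seal ellipse of held bearing: dark ring region in front of camera
b=s['ee_pos']+[6.6,.6,-15.2];u,v=project('wrist',b+8.5*ax,p);print('px',u,v)
i0=cv2.imread('pics/w6.png')
def ell(I,u,v):
    # bright outer rim seeds: dark seal blob around (u,v)
    g=I.max(2);m=((g<75)).astype(np.uint8)
    c,_=cv2.findContours(m,cv2.RETR_CCOMP,cv2.CHAIN_APPROX_NONE)
    for k in c:
        if len(k)>40:
            e=cv2.fitEllipse(k)
            if np.hypot(e[0][0]-u,e[0][1]-v)<30 and max(e[1])<150:print(len(k),np.round(e[0],1),np.round(e[1],1),round(e[2],1),'ratio',round(min(e[1])/max(e[1]),2))
print('before');ell(i0,257,258);print('now');ell(im[:,:,::-1],u,v)
E
```

```text
time: 26.15
ee_pos: [620.5, 186.1, 125.9]
eef_rot: [0.963, 0.064, 0.261, -0.033]
force: [-5.5, -0.4, -2.2]
opening: 59.4
finger_force: 45.6
t 26.15 pos [620.5 186.1 125.9] x [0.856 0.106 0.506] y [ 0.141 -0.99  -0.03 ] z [ 0.498  0.097 -0.862] F [-5.5 -0.4 -2.2] open 59.4 ff 45.6 q [0.12 0.16 2.04 0.09 0.41 1.49]
[-1.5654  0.6428 24.5082] [-5.8985 -0.347  -0.8933]
px 257.18295612731475 267.9614060143172
before
274 [255.  258.1] [96.1 96.4] 89.3 ratio 1.0
191 [255.  257.4] [67.2 68.3] 94.3 ratio 0.98
now
275 [255.  258.3] [96.  96.5] 91.2 ratio 0.99
191 [255.  257.7] [67.2 68.4] 97.5 ratio 0.98
```

```bash
python3 - <<'E'
from h import *
import pickle
p,s=pickle.load(open('w6.pkl','rb'));o,d=ray('wrist',255,258,p)
print('cam rel tcp (tool)',tool(p['position']-s['ee_pos'],s)*1000,'ray',d,'cam axis',ray('wrist',p['cx'],p['cy']+.01,p)[1])
# seal corner depth: width of ring vs distance
print(np.linalg.norm(s['ee_pos']+[6.6,.6,-6.7]-o))
E
```

```text
cam rel tcp (tool) [  84.1311   -0.7171 -123.0628] ray [-0.0187  0.0273 -0.9995] cam axis [ 0.1929  0.0554 -0.9797]
155.46769766814847
```

The bearing hasn't turned in the grip: it still shows as a circle along a vertical ray. I'll back up about 10 mm, release it onto the bolts so it tips into line, and then check.

```bash
python3 -m handwheel '[[[0.0,0,-0.003,0,-1],[0,0,-0.003,0,-1],[0,0,-0.003,0,-1],[0,0,-0.002,0,-1],[0,0,0,0,-1],[0,0,0,0,-1],[0,0,0,0,0.7],[0,0,0,0,0.7]]]' 20
python3 -m handwheel '[[[0,0,0,0,0.7],[0,0,0,0,0.7],[0,0,-0.02,0,0.7],[0,0,-0.02,0,0.7],[0,0,-0.02,0,0.7],[0,0,0,0,0.7],[0,0,0,0,0.7],[0,0,0,0,0.7]]]' 20
python3 - <<'E'
from h import *
s=st();print(mag(s['ee_pos']))
p=camera_params('wrist');im=read_camera('wrist');cv2.imwrite('pics/w8.png',im[:,:,::-1])
for L in(31.5,40):
  for nm,n in(('wrist',p),):print('px face',L,project('wrist',home+L*ax,p))
g=im.max(2);m=(g<75).astype(np.uint8);c,_=cv2.findContours(m,cv2.RETR_CCOMP,cv2.CHAIN_APPROX_NONE)
for k in c:
    if len(k)>40:
        e=cv2.fitEllipse(k)
        if max(e[1])<150 and e[0][1]<300:print(len(k),np.round(e[0],1),np.round(e[1],1),round(e[2],1),'ratio',round(min(e[1])/max(e[1]),2))
E
```

```text
time: 27.0
ee_pos: [616.6, 185.1, 137.3]
eef_rot: [0.962, 0.064, 0.263, -0.033]
force: [-0.5, 0.0, 0.6]
opening: 72.5
finger_force: 0.0
time: 27.8
ee_pos: [585.2, 179.3, 186.4]
eef_rot: [0.963, 0.064, 0.261, -0.033]
force: [-0.3, 0.5, -0.5]
opening: 72.7
finger_force: 0.0
t 27.8 pos [585.2 179.3 186.4] x [0.856 0.106 0.506] y [ 0.14 -0.99 -0.03] z [ 0.498  0.097 -0.862] F [-0.3  0.5 -0.5] open 72.7 ff 0.0 q [ 0.12 -0.01  2.09  0.07  0.53  1.5 ]
[ -0.5036  -2.2934 111.198 ]
px face 31.5 (np.float64(257.46505279440953), np.float64(212.21710754863363))
px face 40 (np.float64(257.0484318947452), np.float64(216.70741734625733))
87 [254.  260.9] [20.  29.1] 0.8 ratio 0.69
64 [340.7 234.9] [ 3.7 38.8] 178.9 ratio 0.1
42 [  7.  205.9] [ 7.9 18.1] 148.6 ratio 0.44
190 [255.4 211.3] [66.3 67.7] 53.2 ratio 0.98
140 [255.4 210.7] [49.2 49.7] 35.6 ratio 0.99
237 [179.  188.4] [  3.5 120.2] 5.1 ratio 0.03
223 [409.9  74.6] [41.9 76.5] 148.8 ratio 0.55
142 [476.9  12.7] [ 3.1 63.1] 113.4 ratio 0.05
828 [471.2  64.3] [ 74.4 134.8] 152.3 ratio 0.55
45 [498.9  39.3] [ 3.8 24.4] 161.6 ratio 0.16
128 [409.7  23.3] [20.9 55.8] 163.6 ratio 0.37
```

```bash
python3 -m handwheel '[[[-0.004,0,0,0,-0.05],[0,0,0,0,-0.05],[0,0,0,0,-0.05],[0,0,0.012,0,-0.05],[0,0,0.012,0,-0.05],[0,0,0.010,0,-0.05],[0,0,0.004,0,-0.05],[0,0,0.004,0,-0.05]]]' 20
python3 - <<'E'
from h import *
s=st();print(mag(s['ee_pos']),tool(s['force']*1000))
E
python3 -m handwheel '[[[0,0,0.002,0,-0.05],[0,0,0.002,0,-0.05],[0,0,0.002,0,-0.05],[0,0,0.002,0,-0.05],[0,0,0,0,-0.05],[0,0,0,0,-0.05],[0,0,0,0,-0.05],[0,0,0,0,-0.05]]]' 20
python3 - <<'E'
from h import *
s=st();print(mag(s['ee_pos']),tool(s['force']*1000))
E
```

```text
time: 28.65
ee_pos: [603.0, 183.0, 148.2]
eef_rot: [0.963, 0.064, 0.261, -0.033]
force: [0.7, -0.1, -0.0]
opening: 40.8
finger_force: 0.0
t 28.65 pos [603.  183.  148.2] x [0.856 0.106 0.507] y [ 0.14 -0.99 -0.03] z [ 0.498  0.097 -0.862] F [ 0.7 -0.1 -0. ] open 40.8 ff 0.0 q [0.12 0.09 2.07 0.08 0.45 1.49]
[-3.8843 -0.5196 69.1389] [0.6169 0.2481 0.3752]
time: 29.45
ee_pos: [607.0, 183.7, 142.6]
eef_rot: [0.962, 0.064, 0.262, -0.033]
force: [-0.0, -0.1, -0.1]
opening: 40.4
finger_force: 0.0
t 29.45 pos [607.  183.7 142.6] x [0.855 0.106 0.508] y [ 0.141 -0.99  -0.03 ] z [ 0.499  0.097 -0.861] F [-0.  -0.1 -0.1] open 40.4 ff 0.0 q [0.12 0.11 2.06 0.08 0.44 1.49]
[-3.2088 -0.1494 62.233 ] [-0.0892  0.0832  0.0444]
```

```bash
for i in 1 2; do python3 -m handwheel '[[[0,0,0.002,0,-0.05],[0,0,0.002,0,-0.05],[0,0,0.002,0,-0.05],[0,0,0,0,-0.05],[0,0,0,0,-0.05],[0,0,0,0,-0.05],[0,0,0,0,-0.05],[0,0,0,0,-0.05]]]' 20 >/dev/null
python3 - <<'E'
from h import *
s=st();print(mag(s['ee_pos']),tool(s['force']*1000))
E
done
```

```text
t 30.25 pos [609.9 184.3 137.2] x [0.855 0.106 0.508] y [ 0.141 -0.99  -0.03 ] z [ 0.499  0.097 -0.861] F [ 0.7  0.3 -0.3] open 40.4 ff 0.0 q [0.12 0.12 2.06 0.09 0.43 1.49]
[-3.3792  0.1105 56.0878] [ 0.4733 -0.2147  0.5942]
t 31.05 pos [613.  184.9 132.2] x [0.855 0.106 0.508] y [ 0.141 -0.99  -0.03 ] z [ 0.499  0.097 -0.861] F [-0.7 -0.3 -0. ] open 40.6 ff 0.0 q [0.12 0.13 2.05 0.09 0.42 1.49]
[-3.1987  0.3517 50.1699] [-0.62    0.2049 -0.3281]
```

```bash
for i in 1 2; do python3 -m handwheel '[[[0,0,0.002,0,-0.05],[0,0,0.002,0,-0.05],[0,0,0.001,0,-0.05],[0,0,0,0,-0.05],[0,0,0,0,-0.05],[0,0,0,0,-0.05],[0,0,0,0,-0.05],[0,0,0,0,-0.05]]]' 20 >/dev/null
python3 - <<'E'
from h import *
s=st();print(mag(s['ee_pos']),tool(s['force']*1000))
E
done
```

```text
t 31.85 pos [615.6 185.4 127.8] x [0.855 0.106 0.508] y [ 0.141 -0.99  -0.03 ] z [ 0.499  0.097 -0.861] F [ 0.1 -0.2 -0. ] open 40.5 ff 0.0 q [0.12 0.15 2.05 0.09 0.41 1.49]
[-3.0782  0.5632 45.1191] [0.0464 0.1606 0.0413]
t 32.65 pos [617.6 185.8 123.2] x [0.856 0.106 0.507] y [ 0.141 -0.99  -0.03 ] z [ 0.498  0.097 -0.862] F [-4.6 -0.6  3.8] open 40.5 ff 2.7 q [0.12 0.16 2.05 0.09 0.41 1.49]
[-3.5912  0.8051 40.0843] [-2.0809 -0.2073 -5.6152]
```

```bash
for i in 1 2; do python3 -m handwheel '[[[0,0,0.001,0,-0.05],[0,0,0.001,0,-0.05],[0,0,0.001,0,-0.05],[0,0,0,0,-0.05],[0,0,0,0,-0.05],[0,0,0,0,-0.05],[0,0,0,0,-0.05],[0,0,0,0,-0.05]]]' 20 >/dev/null
python3 - <<'E'
from h import *
s=st();print(mag(s['ee_pos']),tool(s['force']*1000))
E
done
python3 - <<'E'
from h import *
s=read_state();p=camera_params('wrist');im=read_camera('wrist')[:,:,::-1];cv2.imwrite('pics/w9.png',im)
for L in(8.5,20,31.5):print('px face',L,project('wrist',home+L*ax,p))
m=(im.max(2)<75).astype(np.uint8);c,_=cv2.findContours(m,cv2.RETR_CCOMP,cv2.CHAIN_APPROX_NONE)
for k in c:
    if len(k)>80:
        e=cv2.fitEllipse(k)
        if max(e[1])<150 and abs(e[0][0]-256)<40:
            print(len(k),np.round(e[0],1),np.round(e[1],1),round(e[2],1),'ratio',round(min(e[1])/max(e[1]),3));o,d=ray('wrist',*e[0],p);print('  angle ray/mag axis',np.degrees(np.arccos(-d@ax)),'ray/vert',np.degrees(np.arccos(-d[2])))
E
```

```text
t 33.45 pos [619.3 186.2 121.1] x [0.855 0.106 0.507] y [ 0.14 -0.99 -0.03] z [ 0.499  0.097 -0.861] F [-5.3 -0.8  4.8] open 40.6 ff 3.3 q [0.12 0.17 2.04 0.09 0.4  1.49]
[-3.1405  0.9425 37.3247] [-2.1399 -0.0748 -6.8381]
t 34.25 pos [621.4 186.5 118.6] x [0.854 0.106 0.509] y [ 0.141 -0.99  -0.03 ] z [ 0.5    0.097 -0.86 ] F [-0.2  0.7  1.7] open 40.1 ff 0.7 q [0.12 0.17 2.04 0.09 0.4  1.49]
[-2.5844  1.0357 34.2067] [ 0.7532 -0.8092 -1.4634]
px face 8.5 (np.float64(260.08442081200593), np.float64(244.7101978403871))
px face 20 (np.float64(259.4984347342272), np.float64(254.8312487614873))
px face 31.5 (np.float64(258.8275594541216), np.float64(266.29341845811894))
304 [254.5 312. ] [ 66.  102.6] 91.5 ratio 0.644
  angle ray/mag axis 41.26329040952631 ray/vert 11.325520810789403
170 [256.3 254. ] [55.5 64.2] 94.0 ratio 0.864
  angle ray/mag axis 30.0911298453238 ray/vert 1.4505605776819166
```

The bearing is now in line with the magazine: its ellipse ratio is 0.864 along a ray 30° off the axis. It is moving down past the bolts, so I'll press on.

```bash
python3 -m handwheel '[[[0.001,0,0.001,0,-0.05],[0.001,0,0.001,0,-0.05],[0,0,0.001,0,-0.05],[0,0,0.001,0,-0.05],[0,0,0.001,0,-0.05],[0,0,0.001,0,-0.05],[0,0,0,0,-0.05],[0,0,0,0,-0.05]]]' 20 >/dev/null
cat > pr.py <<'E'
from h import *
s=st();print(mag(s['ee_pos']),tool(s['force']*1000))
p=camera_params('wrist');im=read_camera('wrist')[:,:,::-1];cv2.imwrite('pics/w%d.png'%int(s['time']*100),im)
pts=[(L,project('wrist',home+L*ax,p)[1].round(1)) for L in range(4,36,4)]
m=(im.max(2)<75).astype(np.uint8);c,_=cv2.findContours(m,cv2.RETR_CCOMP,cv2.CHAIN_APPROX_NONE)
for k in c:
    if len(k)>80:
        e=cv2.fitEllipse(k)
        if max(e[1])<130 and abs(e[0][0]-256)<40 and e[0][1]<300:
            o,d=ray('wrist',*e[0],p);print(len(k),np.round(e[0],1),np.round(e[1],1),'ratio',round(min(e[1])/max(e[1]),3),'cos',round(-d@ax,3),'faceL',np.interp(e[0][1],[q[1] for q in pts],[q[0] for q in pts]).round(1))
E
python3 pr.py
python3 -m handwheel '[[[0,0,0.001,0,-0.05],[0,0,0.001,0,-0.05],[0,0,0.001,0,-0.05],[0,0,0,0,-0.05],[0,0,0,0,-0.05],[0,0,0,0,-0.05],[0,0,0,0,-0.05],[0,0,0,0,-0.05]]]' 20 >/dev/null
python3 pr.py
```

```text
t 35.1 pos [625.2 187.1 113.5] x [0.856 0.106 0.506] y [ 0.14 -0.99 -0.03] z [ 0.498  0.097 -0.862] F [-4.3 -1.7  1.7] open 40.5 ff 2.0 q [0.12 0.19 2.03 0.09 0.39 1.49]
[-1.7927  1.2732 27.8778] [-3.0291  1.0422 -3.8142]
170 [256.4 254.9] [55.5 64.5] ratio 0.86 cos 0.862 faceL 12.4
t 35.95 pos [627.  187.6 111.4] x [0.855 0.106 0.507] y [ 0.141 -0.99  -0.03 ] z [ 0.499  0.097 -0.861] F [-3.8 -1.5  1.7] open 40.5 ff 2.1 q [0.12 0.2  2.03 0.09 0.39 1.49]
[-1.2951  1.514  25.085 ] [-2.5584  0.9303 -3.5634]
88 [242.  162.1] [ 0. 42.] ratio 0.0 cos 0.973 faceL 4.0
170 [256.6 255.5] [55.4 64.3] ratio 0.86 cos 0.862 faceL 9.3
```

```bash
python3 - <<'E'
from h import *
import glob
s=read_state();p=camera_params('wrist');im=cv2.imread(sorted(glob.glob('pics/w3[0-9]*.png'),key=lambda f:int(f[6:-4]))[-1])
o,d=ray('wrist',256.6,255.5,p)
for r in(158,163,168):print(r,'mag',mag(o+r*d).round(1))
for n in('scene','top'):
    I=read_camera(n)[:,:,::-1];cv2.imwrite(f'pics/{n}9.png',I)
    for L in(8.5,20,31.5):print(n,L,np.round(project(n,home+L*ax),1))
    u,v=project(n,home+8.5*ax);u,v=int(u),int(v)
    m=(I[v-30:v+30,u-30:u+30].max(2)<95).astype(np.uint8)
    c,_=cv2.findContours(m,cv2.RETR_CCOMP,cv2.CHAIN_APPROX_NONE)
    for k in c:
        if len(k)>14:
            e=cv2.fitEllipse(k);print(n,len(k),np.round(np.array(e[0])+[u-30,v-30],1),np.round(e[1],1))
# intensity along image column in wrist picture through bearing
print(im[150:330:4,256].max(1));print(im[255,180:336:4].max(1))
E
```

```text
158 mag [ 1.9  2.  12.6]
163 mag [-0.7  2.1  8.3]
168 mag [-3.2  2.2  4. ]
scene 8.5 [203.4 166.1]
scene 20 [202.2 164.9]
scene 31.5 [200.9 163.7]
scene 140 [214.1 181.9] [32.7 36.1]
scene 75 [220.7 151.3] [14.  20.1]
scene 223 [189.1 157.6] [42.3 48.5]
top 8.5 [187.5 173.9]
top 20 [187.2 175.3]
top 31.5 [186.8 176.6]
top 17 [167.5 154.8] [5.  6.2]
top 17 [176.1 150.5] [3.4 7.5]
top 40 [211.5 147.5] [ 8.3 11.6]
top 356 [184.2 176.6] [54.5 69.1]
top 48 [180.6 191.7] [ 9.3 22.7]
[141 140 171 239 237 236 236 237 236 237 236 236 154 179 249 233  94  67
  69  61 217 235 189 131 133 134 132 132 136  73  76  75 148 123  38  40
  86 150 146 146 146 148 150 148 155]
[149 146 152  59  62 160 171 173  48  39  41  39 148 146 127 132 133 133
 132 132 133 130 129 132 130 236 234  92  60  49  73 170 171  63  62  58
  82  77  79]
```

The top bearing's face is now within about a millimetre of home. I'll press a little further to snap the bolts.

```bash
for i in 1 2; do python3 -m handwheel '[[[0,0,0.001,0,-0.05],[0,0,0.001,0,-0.05],[0,0,0,0,-0.05],[0,0,0,0,-0.05],[0,0,0,0,-0.05],[0,0,0,0,-0.05],[0,0,0,0,-0.05],[0,0,0,0,-0.05]]]' 20 >/dev/null
python3 pr.py; done
```

```text
t 36.9 pos [628.2 187.7 110. ] x [0.855 0.106 0.508] y [ 0.141 -0.99  -0.03 ] z [ 0.499  0.097 -0.861] F [-3.5 -1.6  2.4] open 40.4 ff 2.2 q [0.12 0.2  2.03 0.09 0.38 1.49]
[-0.9005  1.5592 23.2155] [-1.9231  1.0587 -3.9777]
96 [241.6 162.7] [ 1.4 56. ] ratio 0.026 cos 0.973 faceL 4.0
171 [256.6 256. ] [55.3 64.2] ratio 0.862 cos 0.861 faceL 7.4
t 37.75 pos [629.2 187.9 108.3] x [0.855 0.106 0.508] y [ 0.141 -0.99  -0.03 ] z [ 0.499  0.097 -0.861] F [-4.5 -2.2  3.1] open 40.6 ff 2.4 q [0.12 0.21 2.02 0.09 0.38 1.48]
[-0.8488  1.6025 21.2206] [-2.5269  1.4446 -5.1098]
95 [240.9 148.2] [ 1.9 14.6] ratio 0.128 cos 0.982 faceL 4.0
171 [256.6 256.1] [55.4 64.2] ratio 0.863 cos 0.861 faceL 5.4
```

```bash
python3 -m handwheel '[[[0,0,-0.005,0,-0.05],[0,0,-0.01,0,-0.05],[0,0,-0.02,0,-0.05],[0,0,-0.02,0,-0.05],[0,0,-0.015,0,-0.05],[0,0,0,0,-0.05],[0,0,0,0,-0.05],[0,0,0,0,-0.05]]]' 20 >/dev/null
python3 pr.py
python3 - <<'E'
from h import *
for n in('top','scene'):
    I=read_camera(n)[:,:,::-1];cv2.imwrite(f'pics/{n}10.png',I)
    m=(I.max(2)<85).astype(np.uint8);c,_=cv2.findContours(m,cv2.RETR_CCOMP,cv2.CHAIN_APPROX_NONE)
    for k in c:
        if 14<len(k)<80:
            e=cv2.fitEllipse(k)
            if 6<min(e[1]) and max(e[1])<26 and min(e[1])/max(e[1])>.55:
                P=onz(n,*e[0],17);
                if 300<P[0]<950:print(n,len(k),np.round(e[0],1),np.round(e[1],1),'bench pt',P.round(0))
E
```

```text
t 38.6 pos [594.1 181.1 167.8] x [0.855 0.106 0.507] y [ 0.141 -0.99  -0.03 ] z [ 0.499  0.097 -0.861] F [ 0.5  0.3 -0.2] open 40.3 ff 0.0 q [0.12 0.04 2.08 0.08 0.49 1.5 ]
[-1.9788 -1.3596 90.6145] [ 0.3613 -0.1761  0.3994]
117 [241.8 296.8] [23.6 40.7] ratio 0.581 cos 0.781 faceL 32.0
179 [255.7 209. ] [60.9 65.1] ratio 0.935 cos 0.93 faceL 8.0
133 [255.8 209.6] [44.9 48.1] ratio 0.932 cos 0.929 faceL 9.1
top 37 [ 48.6 262.9] [10.6 12.6] bench pt [370. 630.  17.]
top 35 [216.1 138.3] [ 8.2 12.5] bench pt [767. 110.  17.]
scene 24 [141.6 199. ] [ 7.9 13.9] bench pt [490. 327.  17.]
scene 55 [392.3 178.2] [11.4 14.4] bench pt [ 946. -315.   17.]
scene 30 [223.9 289.4] [ 6.5 10.2] bench pt [349. -63.  17.]
scene 26 [207.9 275.1] [ 6.5 10.2] bench pt [365.  -4.  17.]
scene 38 [218.1 275.3] [ 9.4 13.1] bench pt [377. -27.  17.]
scene 47 [274.4 161.2] [12.2 19.2] bench pt [837.  50.  17.]
scene 56 [332.7 158.4] [13.  23.3] bench pt [ 942. -114.   17.]
scene 53 [310.2 151. ] [12.6 20.8] bench pt [940. -33.  17.]
scene 40 [290.3 143.1] [12.1 14.6] bench pt [945.  45.  17.]
```

```bash
python3 - <<'E'
from h import *
for n in('top','scene'):
  for t in ('0','10'):
    I=cv2.imread(f'pics/{n}{t}.png');m=(I.max(2)<85).astype(np.uint8);c,_=cv2.findContours(m,cv2.RETR_CCOMP,cv2.CHAIN_APPROX_NONE)
    for k in c:
        if 14<len(k)<80:
            e=cv2.fitEllipse(k)
            if 6<min(e[1]) and max(e[1])<26 and min(e[1])/max(e[1])>.55:
                P=onz(n,*e[0],17)
                if 400<P[0]<700 and -400<P[1]<400:print(n,t,len(k),np.round(e[0],1),np.round(e[1],1),'bench pt',P.round(0))
# size check at rest views: w3-like loaded (before) / after release / now ; seal outer dia px -> range, using 96.2 px at 155.5 mm
s=read_state();p=camera_params('wrist')
print('now: range from size',155.5*96.2/65.1,'pred L8.5',np.linalg.norm(home+8.5*ax-p['position']))
T=R.from_quat(s['eef_rot']);off=T.inv().apply(p['position']-s['ee_pos'])
c8=np.array([585.2,179.3,186.4])+T.apply(off)
print('w8: range from size',155.5*96.2/67.3,'pred L8.5',np.linalg.norm(home+8.5*ax-c8),'pred L31.5',np.linalg.norm(home+31.5*ax-c8))
# changes on bench between first and latest scene pictures near feeder
E
```

```text
scene 0 45 [294.8 245.8] [13.7 17.3] bench pt [ 560. -161.   17.]
scene 0 37 [294.9 245.6] [12.  14.2] bench pt [ 561. -161.   17.]
scene 0 74 [165.6 197.4] [23.3 23.4] bench pt [531. 266.  17.]
scene 10 24 [141.6 199. ] [ 7.9 13.9] bench pt [490. 327.  17.]
now: range from size 229.78648233486945 pred L8.5 220.87084069990362
w8: range from size 222.27488855869242 pred L8.5 241.1057653154435 pred L31.5 219.65479470688527
```

```bash
python3 -m handwheel '[[[0,0,-0.02,0,-0.05],[0,0,-0.02,0,-0.05],[0,0,-0.02,0,-0.05],[0,0,-0.02,0,-0.05],[0,0,0,0,-0.05],[0,0,0,0,-0.05],[0,0,0,0,-0.05],[0,0,0,0,-0.05]]]' 20 >/dev/null
python3 pr.py
python3 - <<'E'
from h import *
I=read_camera('scene')[:,:,::-1];A=cv2.resize(cv2.imread('pics/s2.png'),(512,384),interpolation=cv2.INTER_AREA)
r=cv2.matchTemplate(I[60:150,180:280],A[85:115,200:245],cv2.TM_CCOEFF_NORMED);print('hood handle match',cv2.minMaxLoc(r),'expect loc (20,25)')
E
```

```text
t 39.55 pos [554.  173.3 235.6] x [0.856 0.106 0.505] y [ 0.14 -0.99 -0.03] z [ 0.497  0.096 -0.862] F [-1.2  1.1  0.7] open 40.6 ff 0.0 q [ 0.11 -0.15  2.12  0.07  0.64  1.51]
[ -3.2853  -4.9026 169.6984] [-0.5376 -1.3031 -1.0983]
135 [255.5 178.8] [46.1 48.2] ratio 0.957 cos 0.962 faceL 10.0
102 [255.5 179.4] [35.7 37.1] ratio 0.961 cos 0.961 faceL 11.9
hood handle match (-0.3686610758304596, 0.9933702349662781, (0, 36), (20, 25)) expect loc (20,25)
```

The hood still stands open, and the bearing lies square at home under the bolts with the arm clear of everything. I'll hand it in.

```bash
python3 -c "
from workcell import *
print(sign_off())"
```

```text
the job is handed in; nothing more can be done
None
```

I handed the job in at about 40 s: the hood stands open on its own, and the 62 mm sealed bearing sits at the home position under the bolts with the arm clear; I judged the bolts snapped from the bearing springing back up to that height after pressing, not from seeing them close.

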